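Take a mallet die off its safety hook and stand it on the cutting pad

ROBOT

A 7-joint arm with a two-finger parallel gripper is mounted at the origin on the work surface. World frame = base frame: x ahead of the robot, y to its left, z up, the work surface at z = 0. Lengths are in m, angles in rad, forces in N, time in s.
With the tool pointing down it reaches from about 0.35 to 0.9 m from the base axis. Payload 8.1 kg.
Tool frame: the origin (TCP) lies at the very end of the fingers, on their centre line; the grasp point (between the pads) lies 19 mm behind it; y points along the fingers, x is the direction in which the jaws open and shut, and the axes are right-handed (so a half turn about y gives the same grasp; the last joint's range is limited). The gripper opens to 92 mm and grips with 3 to 60 N. Pads are 19 mm wide; open, the fingers measure 130 mm over their backs; the gripper's body (75 mm by 190 mm) begins 47 mm behind the grasp point.
Start: joints at [1.23, 0.434, 0.025, 1.573, -0.012, 1.134, -0.075], TCP at [0.147, -0.607, 0.227] pointing down, gripper open.
Joint ranges: [-2.62, 2.62], [-0.44, 2.09], [-1.27, 1.32], [0.08, 2.57], [-1.32, 4.46], [0.12, 2], [-2.74, 2.74]. Speed limits (rad/s): [2.22, 2.22, 3.01, 3.01, 3.14, 3.14, 3.14].

INTERFACE

Orientations are given as a rotation vector (axis times angle).
In Python, from cell import arm, imaging gives the robot as it stands. The module is installed in compiled form; this text tells all that it offers.
- The arm moves only by the tool send_rows, never from a script. Its argument "steps" is a list of rows, each a list of 5 numbers: the opening, from 0 (shut) to 1 (fully open), then the shift along the tool's x, y, z in cm, then the turn about the tool's y in rad. In form: [[jaw, x, y, z, roll], ...]. A call has 1 to 20 rows; each row is the pose to reach, as a shift and turn from the pose commanded when the call began, along the tool's axes at that moment; what a row does not reach only later rows make up. A row lasts 1/8 s, in which the tool goes at most 62.5 mm and 10.7 degrees, less where a joint would pass 70% of its speed; a pose out of reach is approached as far as the arm can. A call with a gripper value outside its range is refused whole. The fingers move at their own pace and stop on an object; "squeeze" is the grip in N (left out, the last holds). Time passes only in rows, so rows that repeat a pose let the fingers close. It gives the time, the measured TCP pose, the force and the opening at its end, in the units of the state.
- arm.observe(): the state, without advancing time (a new reading comes with each control period).
- imaging.get_image(name): name is "scene" or "top"; returns the picture (400x640x3 uint8, blue, green, red); there is no depth.
- imaging.camera_params(name): a dict with "camera_matrix" (3x3 intrinsics, pixels), "distortion" ([k1, k2, p1, p2, k3] as OpenCV has them; the pictures are not rectified), "position" and "orientation" of the camera in the world. Camera axes: x right, y down, z forward; pixel columns grow to the right and rows downward; lengths in m; the calibration is good to about 2 mm. A picture is of the moment at which its call begins. camera_params takes no time and is no camera call.
- arm.sign_off(): hands the job in, once; it reports no verdict.
The state is a dict: "clock": time; "joints": joint angles; "dq": joint speeds; "joint_efforts": joint torques, N m; "position": TCP position; "ee_rot": TCP orientation; "force": force on the tool from outside, world axes, zero at the start; "ft_torque": the same for the moment, N m; "width": opening from 0.0 (shut) to 1.0 (fully open).
Only numpy, scipy, OpenCV 4.12 (cv2) and the standard library are available. Lean on these libraries where they do the work, as an engineer would, in place of code of your own. Each camera call takes 0.05 s, during which the arm holds its last target.

TASK

Take the long cutting die off the safety hook: push its handle bar back against the hook's sprung keeper until the keeper is pressed fully home, with the keeper held back lift the bar out past the in-turned tip and draw the die forward off the hook, feeling your way, forcing neither die nor hook, and keeping the gripper off the stand and keeper. Then set the die down gently, upright on its cutting edge, in the middle of the cutting pad and in line with the pad's long side, and let go. Leave the other things on the bench alone.

Things in the scene. Friction and masses are not known exactly. Their poses are not given: they have to be found in the camera images.
- hook_seat (a point): Safety hook of plain steel, 16 mm wide in y. Point: middle of its seat, 150 mm above the bench, at the height of the axis of the hanging bar. Axes: x points back towards the stand's post, away from the hook's nose; y along the bar; z up. Flat seat floor 5 mm below the point, inner face of the nose 26 mm in front of it (-x). Nose ends 36 mm in front; hook's underside 34 mm below the point, 19 mm at the nose.
- hook_tip (a point): End of the hook's nose tip, which turns in (+x) over the bar and locks it down; 11 mm above the seat point. Tip 8 mm thick, underside 7 mm and top 15 mm above the seat point, flat. The 10 mm bar gets past only with its axis at least 5 mm behind (+x) this point. This and all of the hook moves with the hook's play.
- hook_cheeks (a point): Front face of the two rigid cheeks behind the seat, 11.5 mm behind and 5 mm above the seat point. The keeper sinks between them; they stop the bar, its axis then 5 mm in front of this face, 6.5 mm behind the tip's end. Cheeks and tip reach 15 mm above the seat point; only the keeper's thumb end is higher.
- keeper (a joint): Sprung keeper: 6 mm wide steel strip pivoted 26 mm below and 20 mm behind the seat point, leaning forward onto the nose tip, its thumb end flared back and up to 28 mm above the seat point. Value in rad: 0 shut, about 0.2 when the bar has pressed it back to the cheeks. At bar height it takes about 7 N to start and 9 N fully back; let go, it springs shut.
- stand_foot (a point): Foot of the steel stand, screwed to the bench: axes as the hook's. Base plate 12 mm thick, 100 mm wide in y, from 45 mm in front (-x) to 105 mm behind; 25 mm square post at 63 to 88 mm behind, 140 mm high. The hook's shank floats in a stop sleeve in the post: pushed back with some 3 N the hook gives by an unknown 0 to 8 mm, until its shoulder meets the sleeve; then it is rigid.
- die_bar (a point): Handle bar of the long die (steel, 0.37 to 0.65 kg); it hangs by it loosely in the hook. Point at the bar's middle. Bar 10 mm round along y, between two flat uprights 14 mm wide in x, from 7 mm above the bar to 70 mm below. Their flat outer faces are 56 mm apart, inner 44 mm: gripped across them at bar height, the hook stands between the fingers.
- die_foot (a point): Middle of the long die's cutting edge (underside), 102 mm straight below the bar (z axis up to the bar). The die is an upright steel band, an oblong with round ends, 110 mm long in y, 44 mm wide in x, 32 mm high, on whose edge it stands; a plate closes its top, 70 mm below the bar.
- pad_top (a point): Cutting pad of white plastic, fixed, 140 mm in x, 180 mm in y (the long side), 15 mm thick. Point at the middle of its top face.
- maul_mid (a point): Bystander: wooden maul standing upright, 74 mm thick, 187 mm tall. Point on its axis 90 mm up.
- round_die_mid (a point): Bystander: plain round steel die without a handle, 60 mm across, 32 mm high. Point at its middle.
- screwdriver_grip (a point): Bystander: screwdriver with a wooden handle, 200 mm long, lying on the bench beyond. Point on its handle.

How it is judged:
By the outcome, as a careful person would: the job done as asked, in the order asked, and still so for the second after the job is handed in, with the robot touching nothing.
It also fails if it takes over 72 s, if anything falls off the work surface, if the arm or the gripper's body presses on something with over 40 N, if the wrist force passes 120 N, or if a joint passes its speed limit or range.

## Working session

There is one attempt and no reset: what is moved stays moved. The work goes in short steps, Python scripts to look and compute and a tool call to move; the robot and the scene stay as the last step left them, time stands still between calls to the robot, and variables do not carry over. Pictures are saved under pics/ and viewed, and the job is handed in when it is done.

Besides the shell and the picture viewer there is one more tool, called after "Emit:" by a JSON object that holds its "op" and its "data", one argument or row to a line. send_rows: Moves the arm, as the interface text tells. Its arguments: {"type":"object","properties":{"steps":{"type":"array","items":{"type":"array","items":{"type":"number"}}},"squeeze":{"type":"number"}},"required":["steps"]}

```bash
mkdir -p pics; ls; python3 - <<'E'
from cell import arm, imaging
import cv2, numpy as np
print(arm.observe())
for n in ("scene","top"):
    im=imaging.get_image(n); cv2.imwrite(f"pics/{n}0.png",im); print(n,imaging.camera_params(n))
E
```

```text
pics
{'clock': 0.0, 'joints': array([ 1.2304296 ,  0.43522078,  0.02492129,  1.57406975, -0.01156372,
        1.13397957, -0.07512324]), 'dq': array([ 0.00090267, -0.0009698 , -0.00044943,  0.0005262 , -0.00130548,
       -0.00059046,  0.00255723]), 'joint_efforts': array([ 1.45948001e-03, -6.67827272e+01,  9.85720418e-01, -3.14458466e+01,
       -6.04983210e-02,  4.29728057e-02,  9.63029242e-05]), 'position': array([ 0.14705548, -0.60694744,  0.22595631]), 'ee_rot': array([-1.31146951,  1.03325092, -1.03109314]), 'force': array([ 0.3423922 , -0.25125765,  0.69610158]), 'ft_torque': array([ 0.04322323,  0.00360101, -0.03191229]), 'width': 0.9974824569864202}
scene {'camera_matrix': array([[383.40603981,   0.        , 328.37472641],
       [  0.        , 383.40603981, 198.81878237],
       [  0.        ,   0.        ,   1.        ]]), 'distortion': array([-0.0018484,  0.       ,  0.       ,  0.       ,  0.       ]), 'position': array([ 1.24338521, -0.40478933,  1.15156021]), 'orientation': array([-2.24370279, -1.25440972,  0.38692751])}
top {'camera_matrix': array([[402.2789103 ,   0.        , 328.03930607],
       [  0.        , 402.2789103 , 200.12354105],
       [  0.        ,   0.        ,   1.        ]]), 'distortion': array([-0.01515956,  0.        ,  0.        ,  0.        ,  0.        ]), 'position': array([ 0.5933621 , -0.00128191,  1.2753918 ]), 'orientation': array([-2.18035234,  2.21124869, -0.05709051])}
```

View pics/scene0.png

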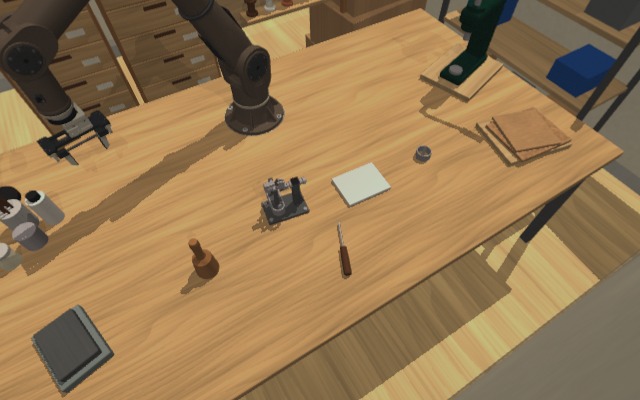

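View pics/top0.png

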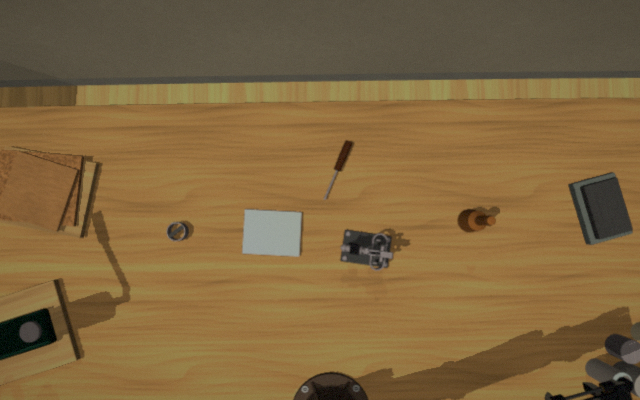

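```bash
python3 - <<'E'
import cv2
a=cv2.imread("pics/scene0.png");b=cv2.imread("pics/top0.png")
cv2.imwrite("pics/s0z.png",cv2.resize(a[100:300,200:460],None,fx=3,fy=3,interpolation=cv2.INTER_CUBIC)[:600,:780])
cv2.imwrite("pics/t0z.png",cv2.resize(b[100:300,200:460],None,fx=3,fy=3,interpolation=cv2.INTER_CUBIC)[:600,:780])
E
```

```text
(no output)
```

View zooms.

The top view shows the pad at about (272,233), the stand at (367,249) with the die hanging at its right (380,250), the maul at (472,220), the round die at (178,231) and the screwdriver at (340,168). Next I'll zoom in.

```bash
python3 - <<'E'
import cv2
a=cv2.imread("pics/scene0.png");b=cv2.imread("pics/top0.png")
cv2.imwrite("pics/s0zz.png",cv2.resize(a[165:235,245:325],None,fx=8,fy=8,interpolation=cv2.INTER_CUBIC))
cv2.imwrite("pics/t0zz.png",cv2.resize(b[215:285,325:415],None,fx=8,fy=8,interpolation=cv2.INTER_CUBIC))
E
```

```text
(no output)
```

View pics/s0zz.png

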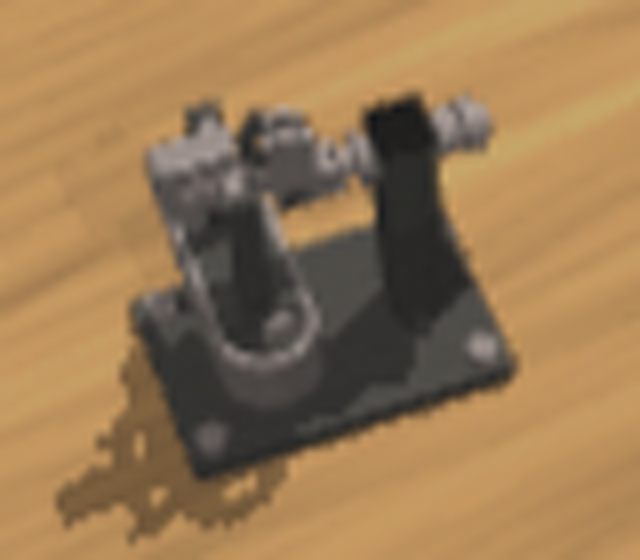

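View pics/t0zz.png

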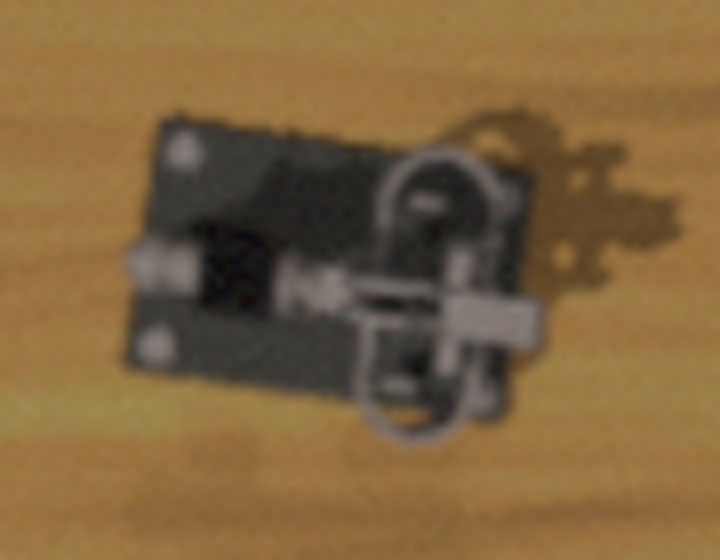

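```bash
cat > h.py <<'E'
import cv2, numpy as np
from scipy.spatial.transform import Rotation as R
from cell import arm, imaging
P={n:imaging.camera_params(n) for n in("scene","top")}
def ray(n,uv):
    p=P[n]; q=cv2.undistortPoints(np.array([[uv]],float),p["camera_matrix"],p["distortion"])[0,0]
    return np.array(p["position"]),R.from_rotvec(p["orientation"]).apply([q[0],q[1],1.])
def onz(n,uv,z):
    o,d=ray(n,uv); return o+d*(z-o[2])/d[2]
def proj(n,X):
    p=P[n]; r=R.from_rotvec(p["orientation"]).inv(); rv=r.as_rotvec(); t=-r.apply(p["position"])
    return cv2.projectPoints(np.atleast_2d(np.array(X,float)),rv,t,p["camera_matrix"],p["distortion"])[0][:,0]
def tri(a,b):
    (o1,d1),(o2,d2)=ray("top",a),ray("scene",b)
    s=np.linalg.lstsq(np.c_[d1,-d2],o2-o1,rcond=None)[0]
    x,y=o1+s[0]*d1,o2+s[1]*d2
    return (x+y)/2,np.linalg.norm(x-y)
E
python3 - <<'E'
from h import *
np.set_printoptions(precision=4,suppress=True)
s=arm.observe(); print(R.from_rotvec(s['ee_rot']).as_matrix())
b=cv2.imread("pics/top0.png"); a=cv2.imread("pics/scene0.png")
# pad
for n,im in(("top",b),("scene",a)):
    hsv=cv2.cvtColor(im,cv2.COLOR_BGR2HSV)
    m=((hsv[...,1]<40)&(hsv[...,2]>(150 if n=="top" else 190))).astype('uint8')
    c=[c for c in cv2.findContours(m,0,2)[0] if 600<cv2.contourArea(c)<5000]
    for k in c:
        M=cv2.moments(k); u=(M['m10']/M['m00'],M['m01']/M['m00'])
        print(n,u,cv2.contourArea(k),cv2.minAreaRect(k),onz(n,u,.015))
        ap=cv2.approxPolyDP(k,6,True)[:,0]; print([onz(n,q,.015).round(4).tolist() for q in ap.astype(float)])
tz=[(165,118),(535,170),(505,420),(125,365)]
for z in tz: print(onz("top",(z[0]/8+325-.44,z[1]/8+215-.44),.012))
sz=[(205,478),(515,372),(135,305)]
for z in sz: print(onz("scene",(z[0]/8+245-.44,z[1]/8+165-.44),.012))
E
```

```text
[[ 0.2355 -0.0005  0.9719]
 [-0.9719  0.0014  0.2355]
 [-0.0014 -1.     -0.0001]]
top (271.2624558367582, 232.546758958829) 2311.5 ((271.2099609375, 232.5110626220703), (55.764923095703125, 43.25592041015625), 3.012787342071533) [0.559  0.1761 0.015 ]
[[0.6306, 0.258, 0.015], [0.4997, 0.2648, 0.015], [0.4911, 0.0933, 0.015], [0.6188, 0.0857, 0.015]]
scene (360.6119781245831, 182.71508603441376) 1249.5 ((360.92242431640625, 182.31895446777344), (30.463096618652344, 49.502532958984375), 66.80140686035156) [0.5639 0.1722 0.015 ]
[[0.5069, 0.2654, 0.015], [0.491, 0.0957, 0.015], [0.6184, 0.0838, 0.015], [0.6318, 0.2541, 0.015]]
[ 0.5658 -0.0551  0.012 ]
[ 0.5434 -0.1997  0.012 ]
[ 0.4464 -0.1859  0.012 ]
[ 0.4698 -0.038   0.012 ]
[ 0.5493 -0.1987  0.012 ]
[ 0.5716 -0.0562  0.012 ]
[ 0.451  -0.1843  0.012 ]
```

```bash
python3 - <<'E'
import cv2
a=cv2.imread("pics/scene0.png");b=cv2.imread("pics/top0.png")
def f(im,x,y,w,h,o,k=16):
    c=cv2.resize(im[y:y+h,x:x+w],None,fx=k,fy=k,interpolation=cv2.INTER_LANCZOS4)
    c=cv2.convertScaleAbs(c,alpha=1.4)
    for i in range(0,w,5): cv2.putText(c,str(x+i),(i*k,10),0,.35,(0,255,0)); cv2.line(c,(i*k+k//2,12),(i*k+k//2,18),(0,255,0))
    for i in range(0,h,5): cv2.putText(c,str(y+i),(0,i*k+k//2+4),0,.35,(0,255,0))
    cv2.imwrite(o,c)
f(a,260,172,40,36,"pics/sA.png"); f(b,366,230,34,36,"pics/tA.png")
E
```

```text
(no output)
```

View pics/sA.png

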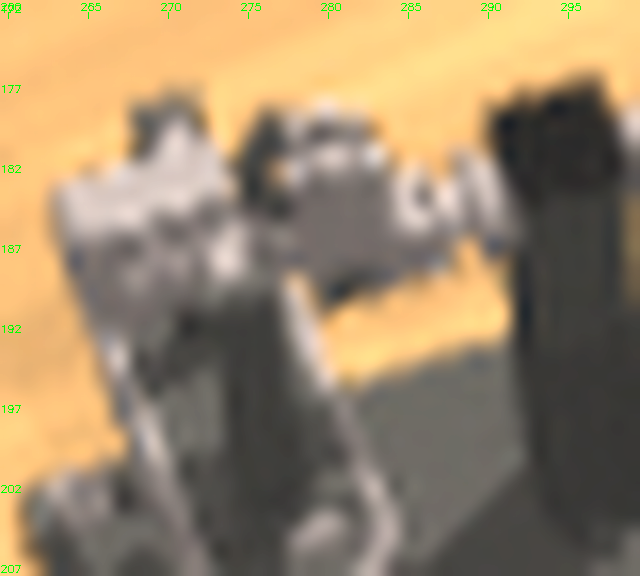

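View pics/tA.png

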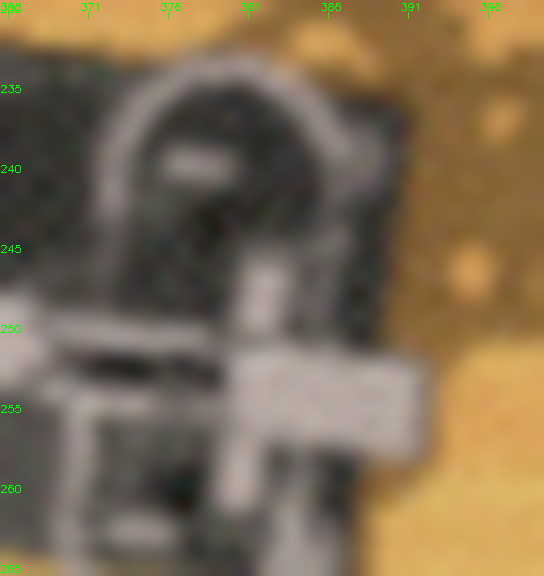

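```bash
python3 - <<'E'
from h import *
np.set_printoptions(precision=4,suppress=True)
# plate yaw: long edges
t=[onz("top",(z[0]/8+325-.44,z[1]/8+215-.44),.012)[:2] for z in [(165,118),(535,170),(505,420),(125,365)]]
for a,b in((1,0),(2,3)): d=t[b]-t[a]; print("xaxis",np.degrees(np.arctan2(d[1],d[0])),np.linalg.norm(d))
for a,b in((1,2),(0,3)): d=t[b]-t[a]; print("yaxis?",np.degrees(np.arctan2(d[1],d[0])),np.linalg.norm(d))
A,B=onz("top",(381.7,246),.153),onz("top",(380.0,261),.153); print("bar ends",A,B,np.degrees(np.arctan2(*(A-B)[[1,0]])),np.linalg.norm(A-B))
M=onz("top",(380.8,253.5),.153); print("bar mid",M)
c=np.mean(t,0); print("plate ctr",c)
print("nose end mid",onz("top",(392.2,255.5),.165),"tip inner",onz("top",(380.3,253.6),.165))
print("scene tip", onz("scene",(263.3,185),.165))
print("keeper tip tri"); print(onz("scene",(270,177.5),.178))
# project predicted bar frame into scene
d=(A-B)/np.linalg.norm(A-B); d[2]=0
for k in(-.028,.028):
    for z in(.157,.15,.08): print(k,z,proj("scene",M*[1,1,0]+[0,0,z]+k*d),proj("top",M*[1,1,0]+[0,0,z]+k*d))
E
```

```text
xaxis 81.19676787101353 0.1462667756105573
xaxis 80.97721432979927 0.14975141249732896
yaxis? 171.90422228423225 0.0980263955230286
yaxis? 169.86041594135844 0.09747159820894419
bar ends [ 0.5211 -0.1499  0.153 ] [ 0.4798 -0.1443  0.153 ] -7.658563280914416 0.04173791381614767
bar mid [ 0.5004 -0.1469  0.153 ]
plate ctr [ 0.5063 -0.1197]
nose end mid [ 0.4955 -0.1766  0.165 ] tip inner [ 0.5012 -0.144   0.165 ]
scene tip [ 0.4977 -0.1782  0.165 ]
keeper tip tri
[ 0.4913 -0.1491  0.178 ]
-0.028 0.157 [[269.7944 176.9747]] [[379.8437 263.728 ]]
-0.028 0.15 [[270.0349 178.2915]] [[379.519  263.4595]]
-0.028 0.08 [[272.3259 190.8379]] [[376.4821 260.9483]]
0.028 0.157 [[275.4838 189.3982]] [[382.1324 243.53  ]]
0.028 0.15 [[275.7039 190.689 ]] [[381.7942 243.388 ]]
0.028 0.08 [[277.7983 202.9752]] [[378.6303 242.0597]]
```

Emit:
{"op": "send_rows", "data": {
  "steps": [
    [1,-18,-2.4,22.5,-0.6],
    [1,-36.3,-2.4,45.4,-1.185],
    [1,-36.3,-2.4,45.4,-1.185],
    [1,-36.3,-2.4,45.4,-1.185],
    [1,-36.3,-2.4,45.4,-1.185],
    [1,-36.3,-2.4,45.4,-1.185],
    [1,-36.3,-2.4,45.4,-1.185],
    [1,-36.3,-2.4,45.4,-1.185],
    [1,-36.3,-2.4,45.4,-1.185],
    [1,-36.3,-2.4,45.4,-1.185],
    [1,-36.3,-2.4,45.4,-1.185],
    [1,-36.3,-2.4,45.4,-1.185],
    [1,-36.3,-2.4,45.4,-1.185],
    [1,-36.3,-2.4,45.4,-1.185]
  ]
}}

```text
clock: 1.85
position: [0.5025, -0.1487, 0.2507]
ee_rot: [-1.568, 0.118, -0.118]
force: [0.2, -0.8, 0.5]
width: 1.0
```

```bash
python3 - <<'E'
from h import *
np.set_printoptions(precision=4,suppress=True)
s=arm.observe(); print(s['clock'],s['position'],R.from_rotvec(s['ee_rot']).as_matrix(),s['joints'],s['force'])
ims={}
for n in("scene","top"):
    im=imaging.get_image(n); cv2.imwrite(f"pics/{n}1.png",im)
    u=proj(n,s['position'])[0]; x,y=int(u[0])-25,int(u[1])-22; k=14
    c=cv2.resize(im[y:y+42,x:x+55],None,fx=k,fy=k,interpolation=cv2.INTER_LANCZOS4); c=cv2.convertScaleAbs(c,alpha=1.4)
    for i in range(0,55,5): cv2.putText(c,str(x+i),(i*k,10),0,.35,(0,255,0))
    for i in range(0,42,5): cv2.putText(c,str(y+i),(0,i*k+k//2+4),0,.35,(0,255,0))
    T=R.from_rotvec(s['ee_rot']).as_matrix()
    for dx in(-.046,.046):
      for dz in(-.0095,.0095):
        q=proj(n,s['position']+T[:,0]*dx+T[:,2]*dz)[0]; cv2.circle(c,(int((q[0]-x+.5)*k),int((q[1]-y+.5)*k)),3,(0,0,255),-1)
    cv2.imwrite(f"pics/{n}1z.png",c)
E
```

```text
1.85 [ 0.5025 -0.1487  0.2507] [[ 0.9888 -0.0002  0.1492]
 [-0.1492 -0.0004  0.9888]
 [-0.0001 -1.     -0.0004]] [ 0.5575  0.2938 -0.472   1.7526  0.1465  1.1301 -0.1097] [ 0.1725 -0.7983  0.4514]
```

View pics/scene1z.png

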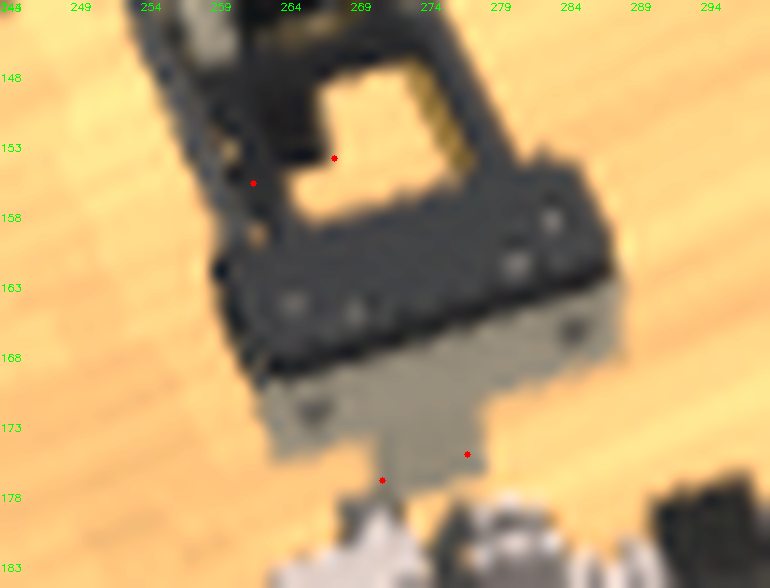

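View pics/top1z.png

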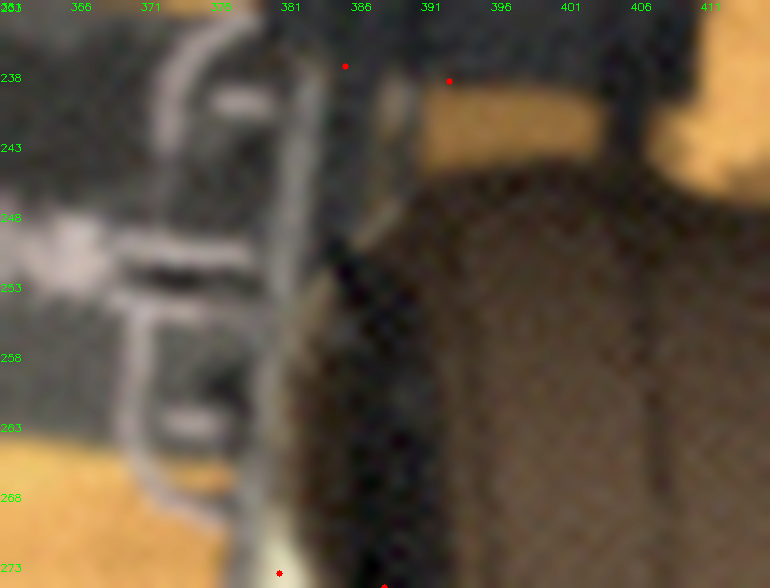

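Scene shows the near fingertip at about (275,176) where projected; the calibration agrees to about 2 mm. The jaws straddle the hook, so descend.

Emit:
{"op": "send_rows", "data": {
  "steps": [
    [1,0,2.5,0,0],
    [1,0,5,0,0],
    [1,0,7.5,0,0],
    [1,0,9.5,0,0],
    [1,0,11,0,0],
    [1,0,12,0,0],
    [1,0,12,0,0],
    [1,0,12,0,0]
  ]
}}

```text
clock: 2.95
position: [0.5034, -0.1478, 0.1313]
ee_rot: [-1.568, 0.116, -0.117]
force: [-0.6, -0.1, -0.4]
width: 1.002
```

```bash
cat > snap.py <<'E'
import sys
from h import *
tag=sys.argv[1]; np.set_printoptions(precision=4,suppress=True)
s=arm.observe(); print(s['clock'],s['position'],s['force'],s['ft_torque'],s['width'])
for n in sys.argv[2:]:
    im=imaging.get_image(n); cv2.imwrite(f"pics/{n}{tag}.png",im)
    u=proj(n,s['position'])[0]; x,y=max(0,int(u[0])-25),max(0,int(u[1])-22); k=14
    c=cv2.resize(im[y:y+42,x:x+55],None,fx=k,fy=k,interpolation=cv2.INTER_LANCZOS4); c=cv2.convertScaleAbs(c,alpha=1.4)
    for i in range(0,55,5): cv2.putText(c,str(x+i),(i*k,10),0,.35,(0,255,0))
    for i in range(0,42,5): cv2.putText(c,str(y+i),(0,i*k+k//2+4),0,.35,(0,255,0))
    cv2.imwrite(f"pics/{n}{tag}z.png",c)
E
python3 snap.py 2 scene top
```

```text
2.95 [ 0.5034 -0.1478  0.1313] [-0.5571 -0.1009 -0.3642] [ 0.0112 -0.0845 -0.0049] 1.0023870319489587
```

View pics/scene2z.png

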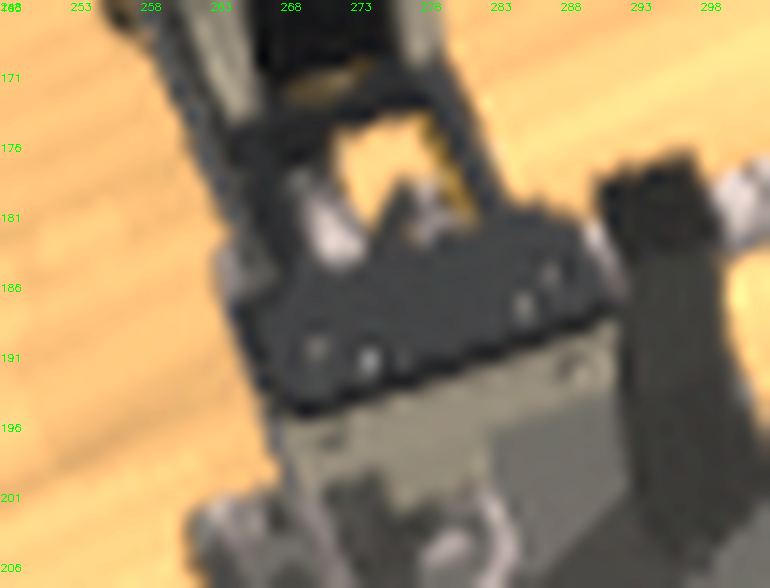

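View pics/top2z.png

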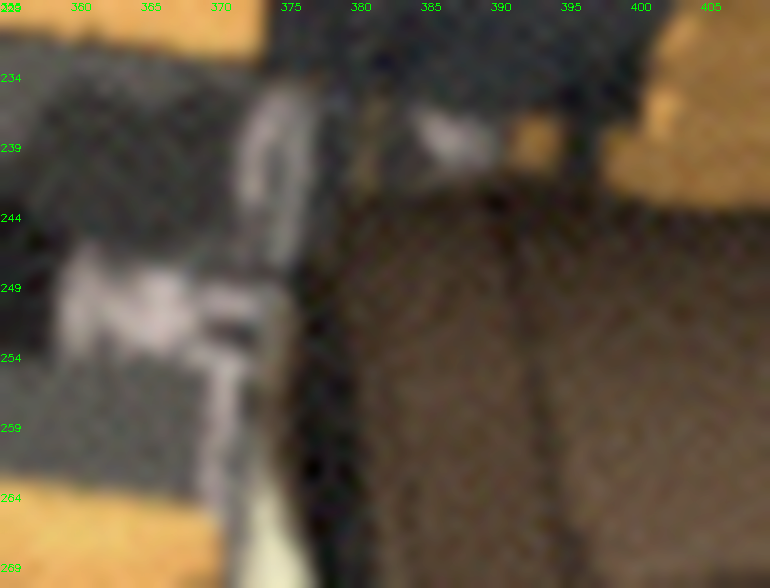

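```bash
python3 - <<'E'
from h import *
s=arm.observe(); T=R.from_rotvec(s['ee_rot']).as_matrix(); X=np.array([s['position'][0],s['position'][1],0])
# die coaxial w/ TCP: where would upright at given z appear; zoom coords: origin
u=proj("scene",s['position'])[0]; o=np.array([int(u[0])-25,int(u[1])-22])
z=lambda p:(proj("scene",p)[0]-o+.5)*14
for h in(.12,.11,.10,.09): print(h,[z(X+T[:,0]*.028+T[:,2]*w+[0,0,h]).round() for w in(-.007,.007)])
for e in(.046,.055,.065): print("tip",e,[z(s['position']+T[:,0]*e+T[:,2]*w).round() for w in(-.0095,.0095)])
E
```

```text
0.12 [array([380., 448.]), array([437., 430.])]
0.11 [array([385., 473.]), array([441., 454.])]
0.1 [array([389., 497.]), array([445., 478.])]
0.09 [array([393., 521.]), array([449., 502.])]
tip 0.046 [array([390., 481.]), array([468., 456.])]
tip 0.055 [array([402., 511.]), array([480., 485.])]
tip 0.065 [array([417., 543.]), array([495., 517.])]
```

Emit:
{"op": "send_rows", "data": {
  "steps": [
    [0.5,0,0,0,0],
    [0.5,0,0,0,0],
    [0.5,0,0,0,0],
    [0.5,0,0,0,0],
    [0.5,0,0,0,0],
    [0.5,0,0,0,0],
    [0.5,0,0,0,0],
    [0.5,0,0,0,0]
  ],
  "squeeze": 8
}}

```text
clock: 4.05
position: [0.5026, -0.1478, 0.1306]
ee_rot: [-1.568, 0.117, -0.116]
force: [-2.6, -0.1, 0.7]
width: 0.61
```

```bash
python3 snap.py 3 scene top
```

```text
4.05 [ 0.5026 -0.1478  0.1306] [-2.6184 -0.1238  0.7066] [-0.0131  0.6261  0.0312] 0.6095776509587145
```

View pics/scene3z.png

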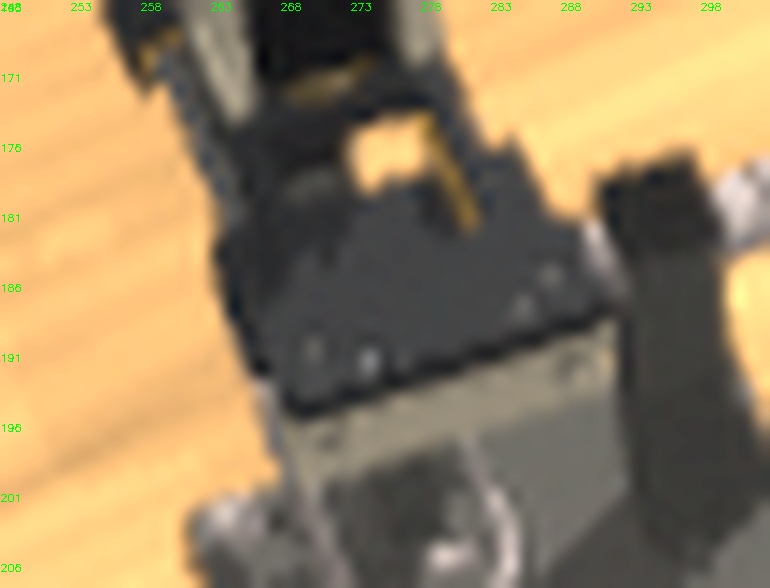

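View pics/top3z.png

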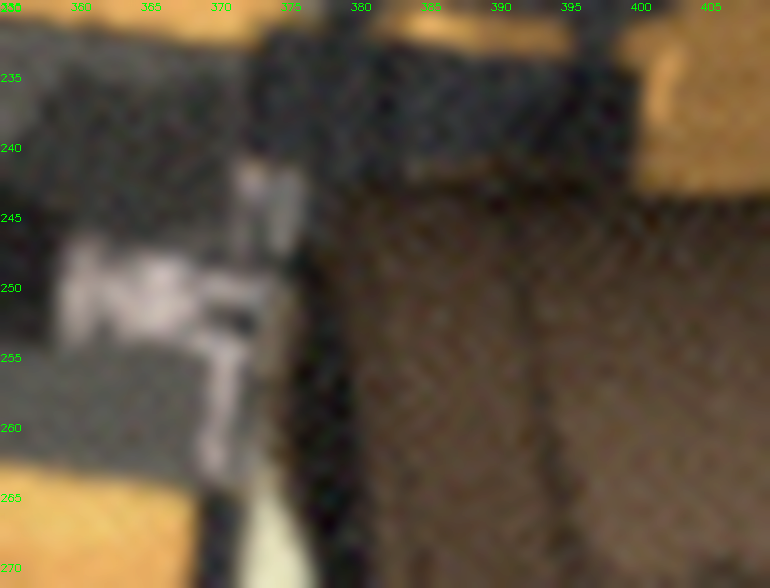

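Both fingers closed on the uprights (width 0.61 = 56 mm). Firm the grip and relieve the small lateral force.

Emit:
{"op": "send_rows", "data": {
  "steps": [
    [0.5,-0.1,0,0,0],
    [0.5,-0.1,0,0,0],
    [0.5,-0.1,0,0,0],
    [0.5,-0.1,0,0,0]
  ],
  "squeeze": 35
}}

```text
clock: 4.65
position: [0.5023, -0.1475, 0.1307]
ee_rot: [-1.568, 0.116, -0.117]
force: [0.3, 0.1, -4.7]
width: 0.605
```

Emit:
{"op": "send_rows", "data": {
  "steps": [
    [0.5,0,0,0.1,0],
    [0.5,0,0,0.2,0],
    [0.5,0,0,0.2,0]
  ]
}}

```text
clock: 5.03
position: [0.5022, -0.1455, 0.1307]
ee_rot: [-1.568, 0.116, -0.116]
force: [0.5, -1.2, -3.3]
width: 0.607
```

```bash
python3 snap.py 4
```

```text
5.025 [ 0.5022 -0.1455  0.1307] [ 0.5495 -1.2296 -3.2555] [-0.0719 -0.0579  0.0287] 0.6067357339045684
```

Emit:
{"op": "send_rows", "data": {
  "steps": [
    [0.5,0,0,0.1,0],
    [0.5,0,0,0.2,0],
    [0.5,0,0,0.2,0]
  ]
}}

```text
clock: 5.4
position: [0.5026, -0.1434, 0.1307]
ee_rot: [-1.568, 0.116, -0.116]
force: [-0.7, 0.9, -3.5]
width: 0.608
```

Emit:
{"op": "send_rows", "data": {
  "steps": [
    [0.5,0,0,0.1,0],
    [0.5,0,0,0.2,0],
    [0.5,0,0,0.2,0]
  ]
}}

```text
clock: 5.78
position: [0.5028, -0.1419, 0.1307]
ee_rot: [-1.568, 0.116, -0.116]
force: [-0.6, -1.6, -3.0]
width: 0.605
```

Emit:
{"op": "send_rows", "data": {
  "steps": [
    [0.5,0,0,0.1,0],
    [0.5,0,0,0.2,0],
    [0.5,0,0,0.2,0]
  ]
}}

```text
clock: 6.15
position: [0.5032, -0.1397, 0.1308]
ee_rot: [-1.568, 0.116, -0.116]
force: [-0.4, -2.6, -3.6]
width: 0.606
```

Emit:
{"op": "send_rows", "data": {
  "steps": [
    [0.5,0,0,0.1,0],
    [0.5,0,0,0.2,0],
    [0.5,0,0,0.2,0]
  ]
}}

```text
clock: 6.52
position: [0.5035, -0.1375, 0.1307]
ee_rot: [-1.568, 0.116, -0.116]
force: [0.1, -2.5, -3.3]
width: 0.609
```

Emit:
{"op": "send_rows", "data": {
  "steps": [
    [0.5,0,0,0.1,0],
    [0.5,0,0,0.2,0],
    [0.5,0,0,0.2,0]
  ]
}}

```text
clock: 6.9
position: [0.5038, -0.1356, 0.1307]
ee_rot: [-1.568, 0.116, -0.116]
force: [0.3, -2.3, -4.4]
width: 0.606
```

Emit:
{"op": "send_rows", "data": {
  "steps": [
    [0.5,0,0,0.1,0],
    [0.5,0,0,0.2,0],
    [0.5,0,0,0.2,0]
  ]
}}

```text
clock: 7.28
position: [0.5038, -0.1351, 0.1307]
ee_rot: [-1.569, 0.117, -0.117]
force: [-1.3, -6.8, -3.1]
width: 0.606
```

Emit:
{"op": "send_rows", "data": {
  "steps": [
    [0.5,0,0,0.1,0],
    [0.5,0,0,0.2,0],
    [0.5,0,0,0.2,0]
  ]
}}

```text
clock: 7.65
position: [0.5041, -0.1333, 0.1308]
ee_rot: [-1.569, 0.118, -0.117]
force: [-1.8, -8.2, -2.9]
width: 0.607
```

Emit:
{"op": "send_rows", "data": {
  "steps": [
    [0.5,0,0,0.1,0],
    [0.5,0,0,0.2,0],
    [0.5,0,0,0.2,0]
  ]
}}

```text
clock: 8.02
position: [0.5043, -0.1315, 0.1308]
ee_rot: [-1.57, 0.118, -0.117]
force: [-1.3, -8.4, -1.8]
width: 0.607
```

Emit:
{"op": "send_rows", "data": {
  "steps": [
    [0.5,0,0,0.1,0],
    [0.5,0,0,0.2,0],
    [0.5,0,0,0.2,0]
  ]
}}

```text
clock: 8.4
position: [0.5046, -0.1297, 0.1309]
ee_rot: [-1.57, 0.118, -0.117]
force: [-1.0, -9.3, -1.2]
width: 0.607
```

Emit:
{"op": "send_rows", "data": {
  "steps": [
    [0.5,0,0,0.1,0],
    [0.5,0,0,0.1,0],
    [0.5,0,0,0.1,0]
  ]
}}

```text
clock: 8.78
position: [0.5047, -0.1291, 0.1309]
ee_rot: [-1.57, 0.118, -0.118]
force: [-1.2, -8.8, -0.9]
width: 0.605
```

Emit:
{"op": "send_rows", "data": {
  "steps": [
    [0.5,0,0,0.1,0],
    [0.5,0,0,0.1,0],
    [0.5,0,0,0.1,0]
  ]
}}

```text
clock: 9.15
position: [0.5047, -0.1289, 0.1308]
ee_rot: [-1.571, 0.119, -0.118]
force: [-1.2, -11.6, -1.0]
width: 0.606
```

Emit:
{"op": "send_rows", "data": {
  "steps": [
    [0.5,0,0,0.1,0],
    [0.5,0,0,0.1,0],
    [0.5,0,0,0.1,0]
  ]
}}

```text
clock: 9.52
position: [0.5047, -0.1288, 0.1309]
ee_rot: [-1.572, 0.119, -0.119]
force: [-2.1, -15.8, -0.4]
width: 0.612
```

```bash
python3 snap.py 5 scene
```

```text
9.525 [ 0.5047 -0.1288  0.1309] [ -2.1179 -15.8259  -0.351 ] [-3.1389  0.3844 -0.0057] 0.6117375667450652
```

View pics/scene5z.png

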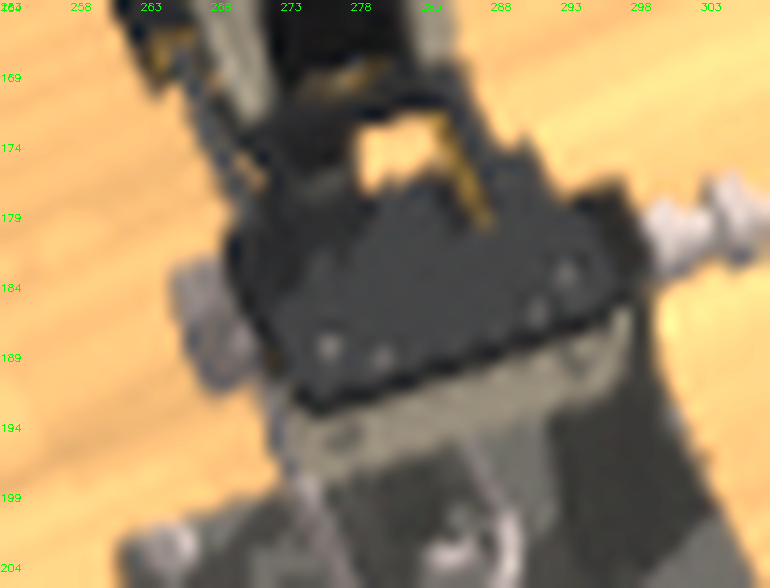

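Contact with the cheeks is confirmed: 0.1 mm of travel for 1 mm commanded, 16 N. Ease slightly, then lift with the keeper held back.

Emit:
{"op": "send_rows", "data": {
  "steps": [
    [0.5,0,0,-0.05,0],
    [0.5,0,-0.1,-0.05,0],
    [0.5,0,-0.2,-0.05,0],
    [0.5,0,-0.3,-0.05,0],
    [0.5,0,-0.3,-0.05,0]
  ]
}}

```text
clock: 10.2
position: [0.5039, -0.1286, 0.1326]
ee_rot: [-1.571, 0.121, -0.117]
force: [0.3, -13.3, -12.7]
width: 0.606
```

Emit:
{"op": "send_rows", "data": {
  "steps": [
    [0.5,0,-0.1,0,0],
    [0.5,0,-0.2,0,0],
    [0.5,0,-0.3,0,0],
    [0.5,0,-0.3,0,0]
  ]
}}

```text
clock: 10.7
position: [0.503, -0.1285, 0.1352]
ee_rot: [-1.571, 0.122, -0.115]
force: [-1.6, -13.4, -14.2]
width: 0.608
```

Emit:
{"op": "send_rows", "data": {
  "steps": [
    [0.5,0,-0.1,0,0],
    [0.5,0,-0.2,0,0],
    [0.5,0,-0.3,0,0],
    [0.5,0,-0.3,0,0]
  ]
}}

```text
clock: 11.2
position: [0.5026, -0.1285, 0.1381]
ee_rot: [-1.571, 0.122, -0.115]
force: [-3.1, -12.7, -13.4]
width: 0.607
```

Emit:
{"op": "send_rows", "data": {
  "steps": [
    [0.5,0,-0.1,0,0],
    [0.5,0,-0.2,0,0],
    [0.5,0,-0.3,0,0],
    [0.5,0,-0.3,0,0]
  ]
}}

```text
clock: 11.7
position: [0.5025, -0.1284, 0.1411]
ee_rot: [-1.571, 0.123, -0.114]
force: [-2.4, -11.9, -12.5]
width: 0.605
```

Emit:
{"op": "send_rows", "data": {
  "steps": [
    [0.5,0,-0.1,0,0],
    [0.5,0,-0.2,0,0],
    [0.5,0,-0.3,0,0],
    [0.5,0,-0.3,0,0]
  ]
}}

```text
clock: 12.2
position: [0.5025, -0.1284, 0.144]
ee_rot: [-1.571, 0.123, -0.114]
force: [-2.8, -11.7, -12.6]
width: 0.603
```

Emit:
{"op": "send_rows", "data": {
  "steps": [
    [0.5,0,-0.1,-0.05,0],
    [0.5,0,-0.2,-0.1,0],
    [0.5,0,-0.2,-0.1,0]
  ]
}}

```text
clock: 12.58
position: [0.5031, -0.1283, 0.1467]
ee_rot: [-1.57, 0.121, -0.115]
force: [-3.3, -8.4, -6.8]
width: 0.608
```

Emit:
{"op": "send_rows", "data": {
  "steps": [
    [0.5,0,-0.1,0,0],
    [0.5,0,-0.2,0,0],
    [0.5,0,-0.3,0,0],
    [0.5,0,-0.3,0,0]
  ]
}}

```text
clock: 13.08
position: [0.5046, -0.1271, 0.1507]
ee_rot: [-1.569, 0.117, -0.116]
force: [-1.2, -6.1, -2.3]
width: 0.609
```

Emit:
{"op": "send_rows", "data": {
  "steps": [
    [0.5,0,-0.1,0,0],
    [0.5,0,-0.2,0,0],
    [0.5,0,-0.3,0,0],
    [0.5,0,-0.3,0,0]
  ]
}}

```text
clock: 13.58
position: [0.5049, -0.1266, 0.1537]
ee_rot: [-1.568, 0.117, -0.116]
force: [-1.5, -4.5, -2.3]
width: 0.611
```

Emit:
{"op": "send_rows", "data": {
  "steps": [
    [0.5,0,-0.1,0,0],
    [0.5,0,-0.2,0,0],
    [0.5,0,-0.2,0,0]
  ]
}}

```text
clock: 13.95
position: [0.5052, -0.1263, 0.1558]
ee_rot: [-1.568, 0.116, -0.116]
force: [-1.3, -4.7, -3.0]
width: 0.608
```

```bash
python3 snap.py 6 scene top
```

```text
13.95 [ 0.5052 -0.1263  0.1558] [-1.3275 -4.7054 -2.9513] [-0.9546  0.2216  0.0564] 0.6079155689979414
```

View pics/scene6z.png

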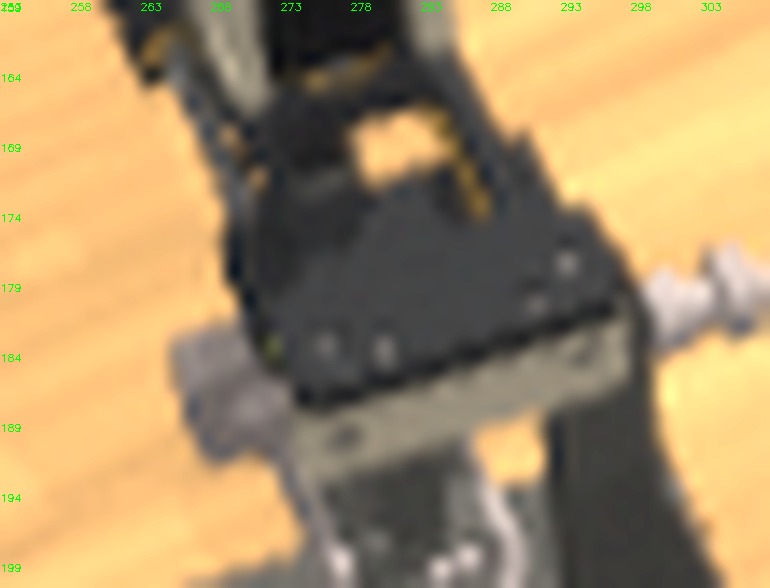

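View pics/top6z.png

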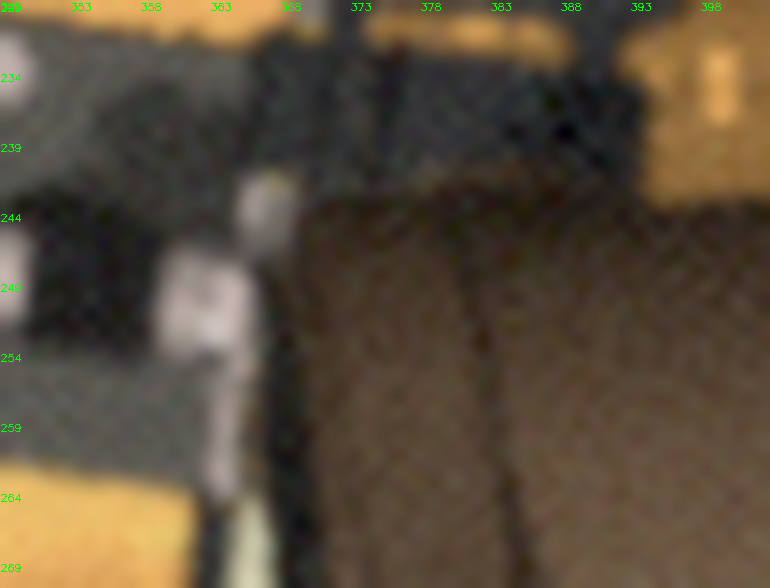

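Emit:
{"op": "send_rows", "data": {
  "steps": [
    [0.5,0,-0.1,0,0],
    [0.5,0,-0.2,-0.1,0],
    [0.5,0,-0.3,-0.2,0],
    [0.5,0,-0.3,-0.2,0]
  ]
}}

```text
clock: 14.55
position: [0.5049, -0.1284, 0.1589]
ee_rot: [-1.568, 0.116, -0.117]
force: [-1.4, -3.8, -2.7]
width: 0.608
```

Emit:
{"op": "send_rows", "data": {
  "steps": [
    [0.5,0,0,-0.2,0],
    [0.5,0,0,-0.4,0],
    [0.5,0,0,-0.4,0]
  ]
}}

```text
clock: 14.92
position: [0.5043, -0.1319, 0.1587]
ee_rot: [-1.567, 0.116, -0.116]
force: [0.7, 0.3, -4.2]
width: 0.605
```

Emit:
{"op": "send_rows", "data": {
  "steps": [
    [0.5,0,0,-0.2,0],
    [0.5,0,0,-0.4,0],
    [0.5,0,0,-0.4,0]
  ]
}}

```text
clock: 15.3
position: [0.5036, -0.1364, 0.1587]
ee_rot: [-1.568, 0.117, -0.117]
force: [-0.9, 0.4, -4.7]
width: 0.608
```

Emit:
{"op": "send_rows", "data": {
  "steps": [
    [0.5,0,0,-0.5,0],
    [0.5,0,0,-1,0],
    [0.5,0,0,-1.5,0],
    [0.5,0,0,-1.5,0]
  ]
}}

```text
clock: 15.8
position: [0.5013, -0.1517, 0.1587]
ee_rot: [-1.568, 0.117, -0.117]
force: [0.1, -0.9, -4.3]
width: 0.607
```

Emit:
{"op": "send_rows", "data": {
  "steps": [
    [0.5,0,0,-1,0],
    [0.5,0,0,-2,0],
    [0.5,0,0,-3,0],
    [0.5,0,0,-4,0],
    [0.5,0,0,-5,0],
    [0.5,0,0,-6,0],
    [0.5,0,0,-7,0],
    [0.5,0,0,-7,0]
  ]
}}

```text
clock: 16.8
position: [0.4908, -0.2214, 0.1586]
ee_rot: [-1.568, 0.118, -0.117]
force: [-1.0, 0.0, -4.1]
width: 0.608
```

```bash
python3 snap.py 7 scene top
```

```text
16.8 [ 0.4908 -0.2214  0.1586] [-1.0076  0.0377 -4.1423] [-0.0305 -0.1006 -0.0563] 0.608407157757396
```

View pics/scene7z.png

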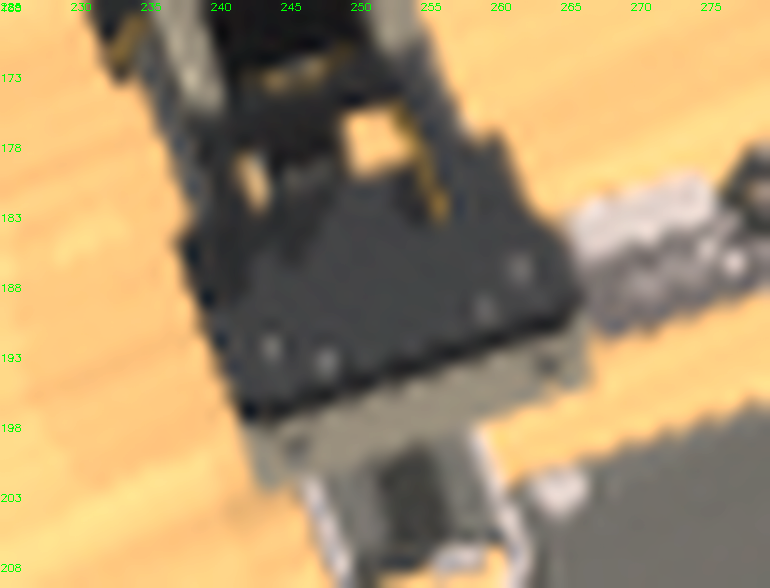

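View pics/top7.png

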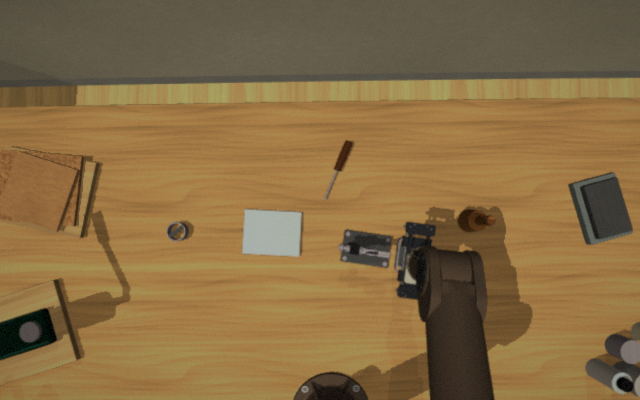

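```bash
python3 - <<'E'
from h import *
np.set_printoptions(precision=4,suppress=True)
for n in("top","scene"):
    im=cv2.imread(f"pics/{n}7.png"); 
    sat=cv2.cvtColor(im,cv2.COLOR_BGR2HSV)[...,1]
    x,y,w,h=(225,190,95,85) if n=="top" else (320,150,85,65)
    k=8; roi=im[y:y+h,x:x+w].astype(np.float32)
    b=cv2.resize(roi[...,0],None,fx=k,fy=k,interpolation=cv2.INTER_CUBIC)
    c=roi[h//2-5:h//2+5,w//2-5:w//2+5,0].mean(); bg=np.median(np.r_[roi[:6,:,0].ravel(),roi[-6:,:,0].ravel()])
    m=(b>(c+bg)/2).astype('uint8'); k1=max(cv2.findContours(m,0,1)[0],key=cv2.contourArea)[:,0].astype(float)
    px=(k1+.5)/k-.5+[x,y]
    W=np.array([onz(n,p,.015)[:2] for p in px]).astype(np.float32)
    r=cv2.minAreaRect(W*1000); print(n,c,bg,r, "area-sides",np.sqrt(cv2.contourArea(W*1000)*180/140))
    M=cv2.moments((W*1000).astype(np.float32)); print(M['m10']/M['m00'],M['m01']/M['m00'])
    cc=cv2.resize(im[y:y+h,x:x+w],None,fx=k,fy=k,interpolation=cv2.INTER_CUBIC); cv2.polylines(cc,[k1.astype(np.int32)],True,(0,0,255),1); cv2.imwrite(f"pics/pad_{n}.png",cc)
E
```

```text
top 168.15 73.0 ((559.3082885742188, 176.04052734375), (179.69631958007812, 139.6453857421875), 86.19264221191406) area-sides 177.55383444870662
559.2717973047395 175.9048157243366
scene 190.59 97.0 ((562.0144653320312, 174.15660095214844), (178.7179718017578, 139.37689208984375), 86.23847198486328) area-sides 177.22755654960622
562.1750859327014 174.06740478448017
```

Emit:
{"op": "send_rows", "data": {
  "steps": [
    [0.5,0,-2,0,0],
    [0.5,0,-5,0,0],
    [0.5,0,-8,0,0],
    [0.5,0,-11,0,0],
    [0.5,0,-14,0,0],
    [0.5,0,-16,0,0],
    [0.5,0,-16,0,0]
  ]
}}

```text
clock: 17.77
position: [0.4921, -0.2197, 0.3201]
ee_rot: [-1.569, 0.113, -0.118]
force: [-0.6, -0.3, -3.9]
width: 0.608
```

View pics/pad_scene.png

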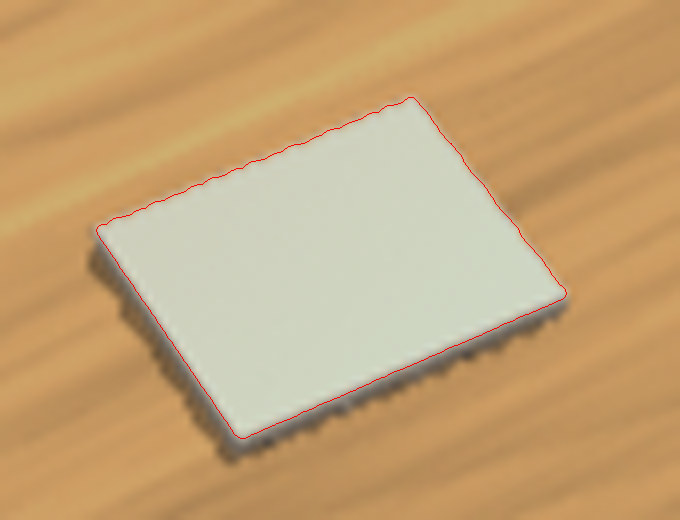

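```bash
cat > plan.py <<'E'
from h import *
import sys
s=arm.observe(); T=R.from_rotvec(s['ee_rot']).as_matrix()
t=np.array([float(v) for v in sys.argv[1:4]]); d=T.T@(t-s['position'])*100
y=np.degrees(np.arctan2(T[1,0],T[0,0])); print(s['position'],"cm",d.round(2),"yaw",y,"roll",-np.radians(float(sys.argv[4])-y), "tilt",T[:,1].round(4),s['joints'].round(2))
E
python3 plan.py .5607 .175 .32 86.2
```

```text
[ 0.49205332 -0.21971565  0.32006256] cm [ 1.010e+00 -1.000e-02  4.005e+01] yaw -8.424904763795677 roll -1.651516142514302 tilt [ 0.0028 -0.001  -1.    ] [ 0.67  0.27 -0.45  1.61  0.12  1.29  0.06]
```

Emit:
{"op": "send_rows", "data": {
  "steps": [
    [0.5,0,0,2,0],
    [0.5,0.2,0,6,-0.15],
    [0.5,0.3,0,10,-0.32],
    [0.5,0.4,0,14,-0.49],
    [0.5,0.5,0,18,-0.66],
    [0.5,0.6,0,22,-0.83],
    [0.5,0.7,0,26,-1.0],
    [0.5,0.8,0,30,-1.17],
    [0.5,0.9,0,34,-1.34],
    [0.5,1,0,37,-1.5],
    [0.5,1,0,39,-1.6],
    [0.5,1,0,40,-1.65],
    [0.5,1,0,40,-1.65],
    [0.5,1,0,40,-1.65],
    [0.5,1,0,40,-1.65]
  ]
}}

```text
clock: 19.65
position: [0.5601, 0.1729, 0.3187]
ee_rot: [-1.243, -1.157, 1.157]
force: [0.4, 0.6, -3.9]
width: 0.604
```

```bash
python3 plan.py .5607 .175 .14 86.2; python3 snap.py 8 scene top
```

```text
[0.56014217 0.17290441 0.31871588] cm [ 0.22 17.87 -0.04] yaw 85.92892050906656 roll -0.0047312296514187375 tilt [ 2.e-04 -6.e-04 -1.e+00] [ 0.2   0.45 -0.89  1.48  0.35  1.38  0.8 ]
19.65 [0.5601 0.1729 0.3187] [ 0.4452  0.5925 -3.8992] [ 0.0581 -0.1731 -0.0077] 0.6043407343117001
```

View pics/scene8.png

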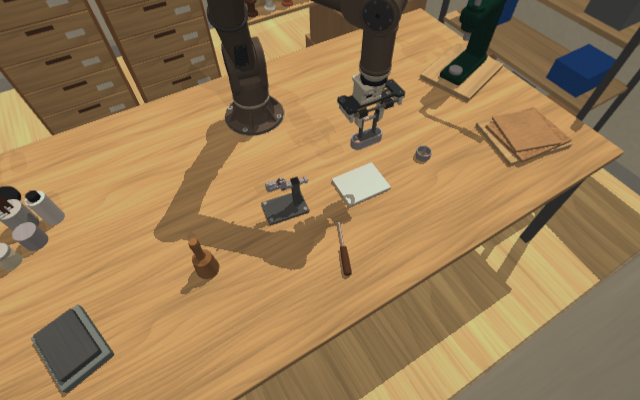

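View pics/top8.png

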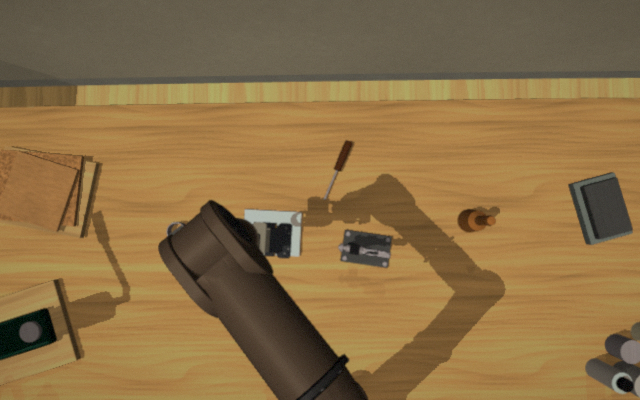

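```bash
cat > ov.py <<'E'
import sys
from h import *
n,f,slip=sys.argv[1],sys.argv[2],float(sys.argv[3]); im=cv2.imread(f"pics/{f}.png")
s=arm.observe(); T=R.from_rotvec(s['ee_rot']).as_matrix(); Xb=s['position']-T[:,1]*(.019)+np.array([0,0,-slip])
u=proj(n,Xb+[0,0,-.06])[0].astype(int); x,y=u[0]-27,u[1]-21;k=14
c=cv2.resize(im[y:y+42,x:x+55],None,fx=k,fy=k,interpolation=cv2.INTER_LANCZOS4); c=cv2.convertScaleAbs(c,alpha=1.3)
Z=lambda p:tuple(((proj(n,p)[0]-[x,y]+.5)*k).astype(int).tolist())
def stad():
    a=np.linspace(0,2*np.pi,40,endpoint=False)
    return [(.033*np.sign(np.cos(t))+.022*np.cos(t),.022*np.sin(t)) for t in a]
for h in(-.102,-.07):
    pts=np.array([Z(Xb+T[:,0]*p+T[:,2]*q+[0,0,h]) for p,q in stad()]); cv2.polylines(c,[pts],True,(0,0,255) if h<-.1 else (0,255,0),1)
for i in range(0,55,5): cv2.putText(c,str(x+i),(i*k,10),0,.35,(0,255,0))
for i in range(0,42,5): cv2.putText(c,str(y+i),(0,i*k+k//2+4),0,.35,(0,255,0))
cv2.imwrite(f"pics/ov_{f}.png",c)
E
python3 ov.py scene scene8 0
```

```text
(no output)
```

View pics/ov_scene8.png

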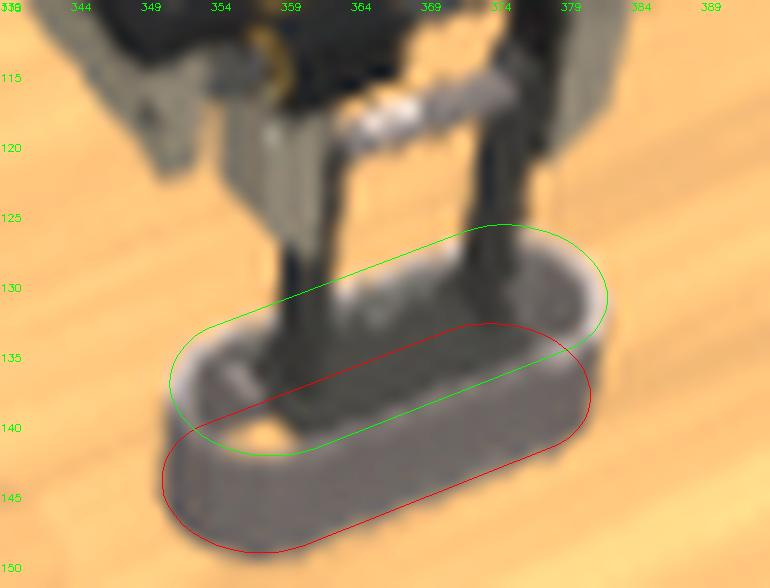

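```bash
cat >> ov.py <<'E'
for a in(-.028,.028,-.022,.022):
    for w in(-.007,.007): cv2.line(c,Z(Xb+T[:,0]*a+T[:,2]*w+[0,0,.007]),Z(Xb+T[:,0]*a+T[:,2]*w+[0,0,-.07]),(255,0,0),1)
cv2.line(c,Z(Xb+T[:,0]*.022),Z(Xb-T[:,0]*.022),(0,255,255),1)
cv2.imwrite(f"pics/ov_{f}.png",c)
E
python3 ov.py scene scene8 0
```

```text
(no output)
```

View pics/ov_scene8.png

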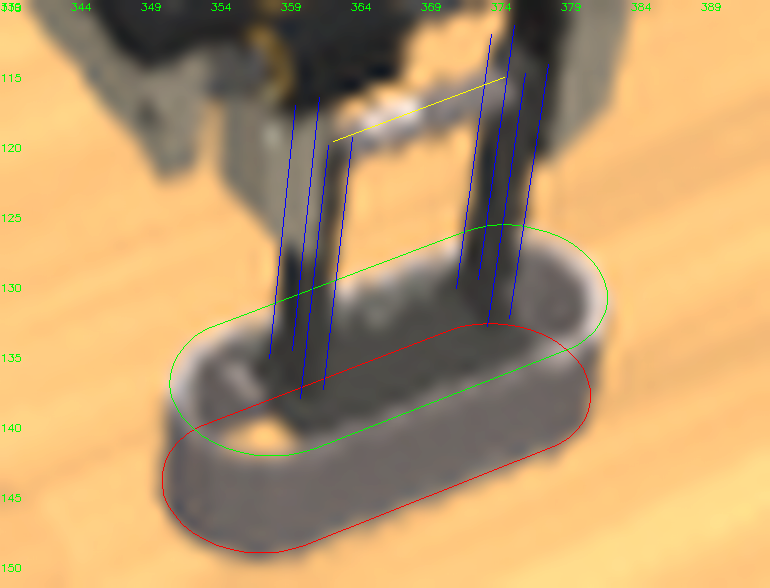

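Emit:
{"op": "send_rows", "data": {
  "steps": [
    [0.5,0.1,2,0,0],
    [0.5,0.2,5,0,0],
    [0.5,0.2,8,0,0],
    [0.5,0.2,11,0,0],
    [0.5,0.2,14,0,0],
    [0.5,0.2,16.5,0,0],
    [0.5,0.2,18.5,0,0],
    [0.5,0.2,19.5,0,0],
    [0.5,0.2,20,0,0],
    [0.5,0.2,20,0,0]
  ]
}}

```text
clock: 21.0
position: [0.5604, 0.176, 0.119]
ee_rot: [-1.241, -1.159, 1.158]
force: [-0.9, -0.6, -3.6]
width: 0.603
```

```bash
python3 plan.py .5607 .175 .10 86.2; python3 snap.py 9 scene top; python3 ov.py scene scene9 0;python3 ov.py top top9 0
```

```text
[0.5603972  0.17598702 0.11902163] cm [-0.1   1.9  -0.04] yaw 86.0496244767524 roll -0.0026245479950799634 tilt [ 4.e-04  1.e-04 -1.e+00] [ 0.14  0.62 -0.8   1.74  0.51  1.    0.65]
21.0 [0.5604 0.176  0.119 ] [-0.9417 -0.5969 -3.5939] [ 0.0816 -0.1298  0.0532] 0.6027253487682187
```

View pics/ov_scene9.png

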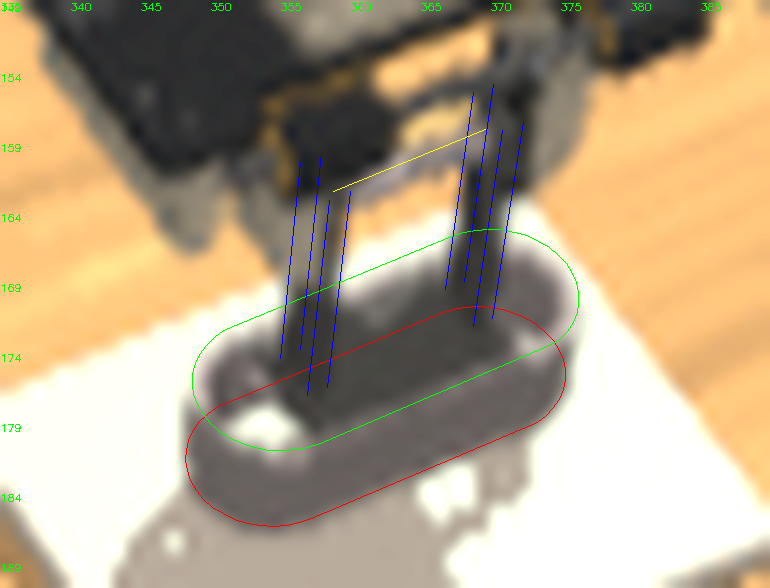

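View pics/ov_top9.png

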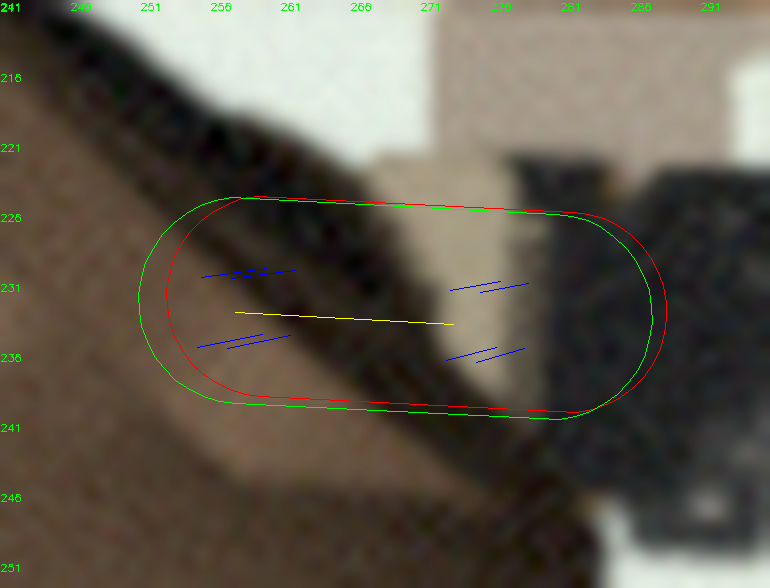

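Emit:
{"op": "send_rows", "data": {
  "steps": [
    [0.5,-0.1,0.3,0,0],
    [0.5,-0.1,0.6,0,0],
    [0.5,-0.1,0.9,0,0],
    [0.5,-0.1,1.2,0,0],
    [0.5,-0.1,1.4,0,0],
    [0.5,-0.1,1.4,0,0]
  ]
}}

```text
clock: 21.85
position: [0.56, 0.1748, 0.1045]
ee_rot: [-1.241, -1.158, 1.159]
force: [-0.1, -0.1, -5.2]
width: 0.604
```

Emit:
{"op": "send_rows", "data": {
  "steps": [
    [0.5,0,0.1,0,0],
    [0.5,0,0.2,0,0],
    [0.5,0,0.2,0,0]
  ]
}}

```text
clock: 22.22
position: [0.5601, 0.1748, 0.1026]
ee_rot: [-1.241, -1.158, 1.158]
force: [0.7, 0.3, -5.4]
width: 0.607
```

Emit:
{"op": "send_rows", "data": {
  "steps": [
    [0.5,0,0.1,0,0],
    [0.5,0,0.1,0,0]
  ]
}}

```text
clock: 22.48
position: [0.5601, 0.1748, 0.1016]
ee_rot: [-1.241, -1.158, 1.158]
force: [-0.0, -0.4, -4.9]
width: 0.604
```

Emit:
{"op": "send_rows", "data": {
  "steps": [
    [0.5,0,0.1,0,0],
    [0.5,0,0.1,0,0]
  ]
}}

```text
clock: 22.72
position: [0.56, 0.1748, 0.1006]
ee_rot: [-1.241, -1.158, 1.158]
force: [0.2, 0.2, -4.5]
width: 0.607
```

Emit:
{"op": "send_rows", "data": {
  "steps": [
    [0.5,0,0.05,0,0],
    [0.5,0,0.1,0,0],
    [0.5,0,0.1,0,0]
  ]
}}

```text
clock: 23.1
position: [0.5601, 0.1749, 0.0997]
ee_rot: [-1.241, -1.158, 1.158]
force: [-0.4, -0.3, -5.0]
width: 0.609
```

Emit:
{"op": "send_rows", "data": {
  "steps": [
    [0.5,0,0.05,0,0],
    [0.5,0,0.1,0,0],
    [0.5,0,0.1,0,0]
  ]
}}

```text
clock: 23.48
position: [0.5601, 0.1748, 0.0987]
ee_rot: [-1.241, -1.158, 1.158]
force: [0.9, 0.2, -3.9]
width: 0.606
```

Emit:
{"op": "send_rows", "data": {
  "steps": [
    [0.5,0,0.05,0,0],
    [0.5,0,0.05,0,0],
    [0.5,0,0.05,0,0]
  ]
}}

```text
clock: 23.85
position: [0.5601, 0.1748, 0.0982]
ee_rot: [-1.241, -1.158, 1.158]
force: [-0.1, 0.2, -4.2]
width: 0.609
```

Emit:
{"op": "send_rows", "data": {
  "steps": [
    [0.5,0,0.05,0,0],
    [0.5,0,0.05,0,0],
    [0.5,0,0.05,0,0]
  ]
}}

```text
clock: 24.22
position: [0.5602, 0.175, 0.0981]
ee_rot: [-1.241, -1.159, 1.158]
force: [-1.1, -0.9, 1.8]
width: 0.604
```

Emit:
{"op": "send_rows", "data": {
  "steps": [
    [0.5,0,0.05,0,0],
    [0.5,0,0.05,0,0],
    [0.5,0,0.05,0,0]
  ]
}}

```text
clock: 24.6
position: [0.5603, 0.175, 0.098]
ee_rot: [-1.242, -1.159, 1.158]
force: [-2.8, -1.0, 7.4]
width: 0.612
```

Emit:
{"op": "send_rows", "data": {
  "steps": [
    [0.5,0,-0.05,0,0],
    [0.5,0,-0.05,0,0]
  ]
}}

```text
clock: 24.85
position: [0.5603, 0.1749, 0.098]
ee_rot: [-1.241, -1.159, 1.158]
force: [-1.3, 0.0, 5.5]
width: 0.603
```

```bash
python3 snap.py 10 scene top; python3 ov.py scene scene10 0
```

```text
24.85 [0.5603 0.1749 0.098 ] [-1.3231  0.0447  5.547 ] [-0.5102  0.3114 -0.0696] 0.6032980581180897
```

View pics/ov_scene10.png

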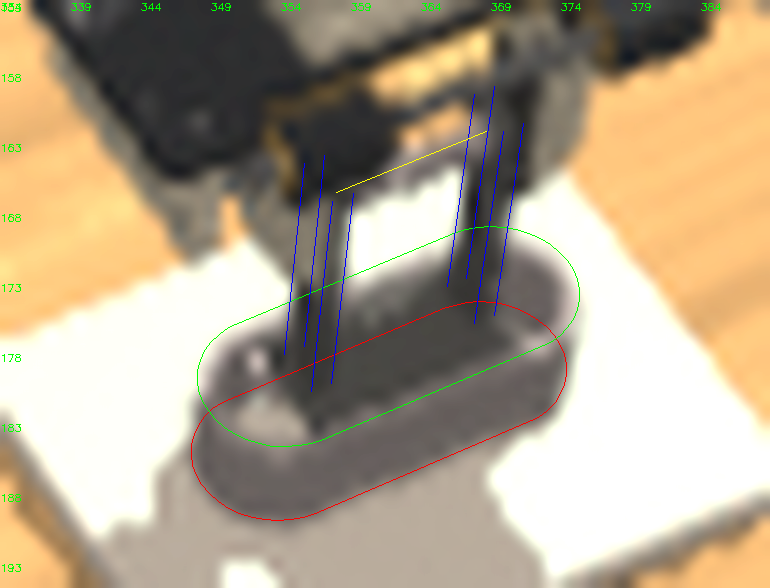

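Emit:
{"op": "send_rows", "data": {
  "steps": [
    [0.5,0,-0.03,0,0],
    [0.5,0,-0.03,0,0]
  ],
  "squeeze": 10
}}

```text
clock: 25.2
position: [0.5602, 0.175, 0.0979]
ee_rot: [-1.241, -1.159, 1.158]
force: [-0.1, 0.5, 1.4]
width: 0.608
```

Emit:
{"op": "send_rows", "data": {
  "steps": [
    [0.65,0,0,0,0],
    [0.7,0,0,0,0],
    [0.8,0,0,0,0],
    [0.9,0,0,0,0],
    [0.9,0,0,0,0],
    [0.9,0,0,0,0]
  ]
}}

```text
clock: 25.95
position: [0.5601, 0.1748, 0.098]
ee_rot: [-1.241, -1.158, 1.158]
force: [0.7, 0.3, 1.3]
width: 0.901
```

Emit:
{"op": "send_rows", "data": {
  "steps": [
    [0.9,0,-1,0,0],
    [0.9,0,-2,0,0],
    [0.9,0,-4,0,0],
    [0.9,0,-7,0,0],
    [0.9,0,-10,0,0],
    [0.9,0,-14,0,0],
    [0.9,0,-18,0,0],
    [0.9,0,-20,0,0],
    [0.9,0,-20,0,0]
  ]
}}

```text
clock: 27.08
position: [0.5606, 0.1757, 0.3008]
ee_rot: [-1.242, -1.162, 1.156]
force: [-0.1, -0.4, 0.8]
width: 0.897
```

```bash
python3 snap.py 11 scene top; python3 plan.py .42 -.05 .30 86.2
```

```text
27.075 [0.5606 0.1757 0.3008] [-0.1002 -0.3712  0.7694] [-0.0062 -0.1294  0.0224] 0.89738431781075
[0.55983694 0.17470319 0.2980591 ] cm [-23.38  -0.19  12.4 ] yaw 86.05415605527749 roll -0.0025454570295044875 tilt [ 1.e-04 -3.e-04 -1.e+00] [ 0.2   0.46 -0.88  1.51  0.36  1.34  0.79]
```

View pics/scene11.png

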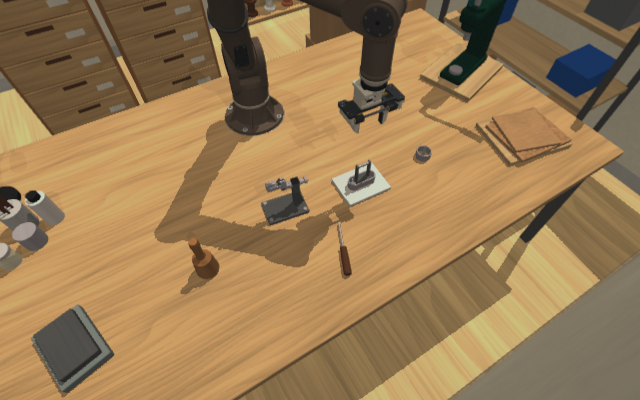

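The die stands on the pad at scene (360,180). I'll clear the arm for a top view and check the centring.

Emit:
{"op": "send_rows", "data": {
  "steps": [
    [0.9,-5,-1,3,0],
    [0.9,-10,-2,6,0],
    [0.9,-15,-3,9,0],
    [0.9,-20,-4,11,0],
    [0.9,-25,-4,12,0],
    [0.9,-30,-4,12,0],
    [0.9,-30,-4,12,0],
    [0.9,-30,-4,12,0]
  ]
}}

```text
clock: 28.18
position: [0.4194, -0.1157, 0.3374]
ee_rot: [-1.24, -1.158, 1.158]
force: [0.1, 1.8, 1.5]
width: 0.905
```

```bash
python3 - <<'E'
from h import *
s=arm.observe(); print(s['clock'],s['position'])
for n,(x,y,w,h) in (("top",(235,195,75,70)),("scene",(325,150,70,60))):
    im=imaging.get_image(n); cv2.imwrite(f"pics/{n}12.png",im); k=10 
    c=cv2.resize(im[y:y+h,x:x+w],None,fx=k,fy=k,interpolation=cv2.INTER_CUBIC)
    C={"top":(.5593,.176),"scene":(.5622,.1741)}[n]; a=np.radians(86.2); ex=np.array([np.cos(a),np.sin(a)]); ez=np.array([-ex[1],ex[0]])
    t=np.linspace(0,2*np.pi,60,endpoint=False)
    for hh,col in((.015,(0,0,255)),(.047,(0,255,0))):
        pts=np.array([(proj(n,[*(np.array(C)+ex*(.033*np.sign(np.cos(q))+.022*np.cos(q))+ez*.022*np.sin(q)),hh])[0]-[x,y]+.5)*k for q in t]).astype(int)
        cv2.polylines(c,[pts],True,col,1)
    cv2.imwrite(f"pics/fin_{n}.png",c)
E
```

```text
28.175 [ 0.41935586 -0.11568175  0.33738338]
```

View pics/fin_top.png

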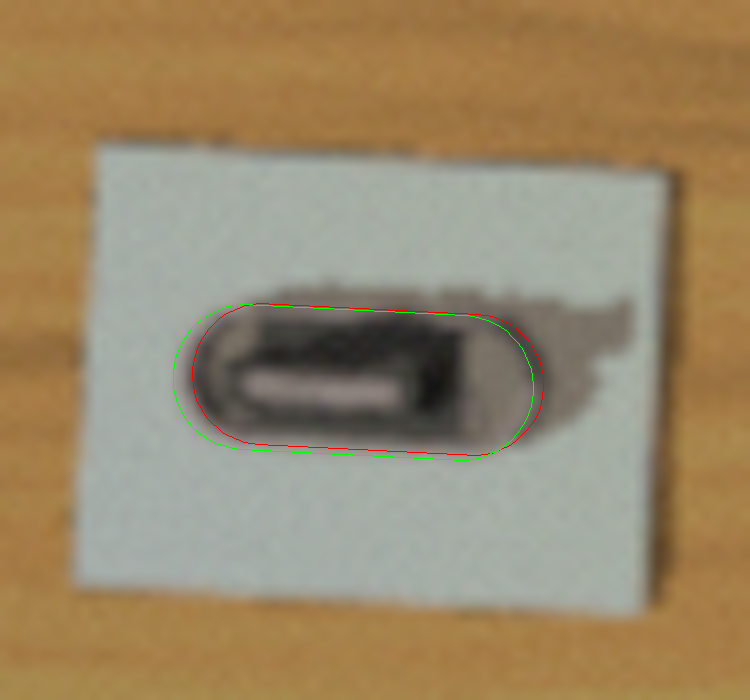

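View pics/fin_scene.png

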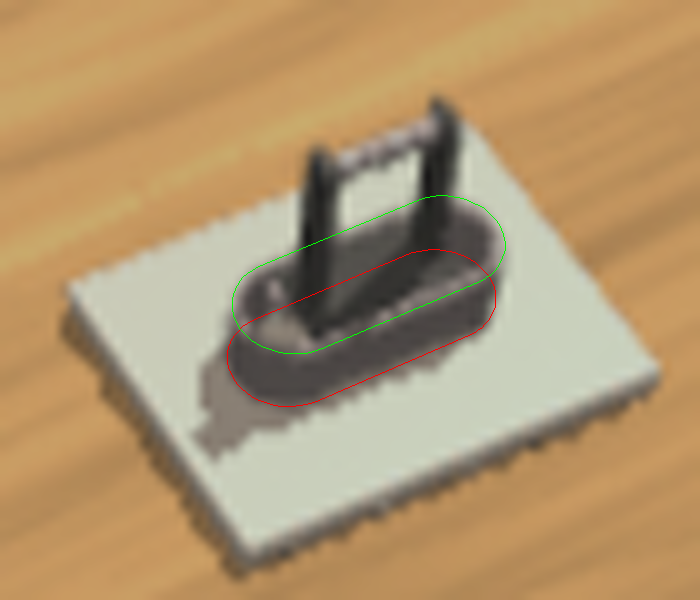

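View pics/top12.png

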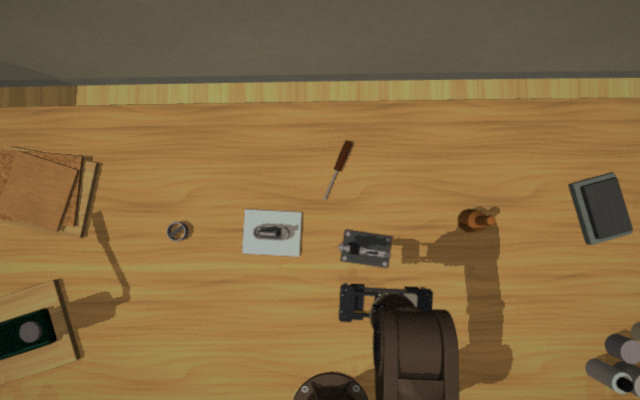

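Top and scene both show the die upright in the middle of the pad and in line with its long side (top about (270,233)). The outline drawn at the pad's centre lies on the band within 1–2 mm. The maul, round die and screwdriver look unmoved. Handing in.

```bash
python3 - <<'E'
from cell import arm
print(arm.observe()['dq'].round(3)); print(arm.sign_off())
E
```

```text
[-0.006 -0.002 -0.    -0.004  0.    -0.001  0.003]
the job is handed in; nothing more can be done
None
```

The die is off the hook and stands upright on the cutting pad, let go, and the job is handed in at about 28 s of the 72 s allowed.

- **Taking it off the hook:** I gripped the die across its uprights and pushed it back until the hook's play ran out, at about 3 N. The keeper then gave at about 7–9 N until the bar stopped firmly against the cheeks, about 16 N at most. Holding it there, I lifted the bar about 28 mm past the tip and drew the die forward; nothing resisted once the bar was clear of the keeper.
- **Setting it down:** It met the pad at the expected height (TCP 98 mm), with at most about 7 N on the pad, eased to near zero before I opened the jaws.
- **Last checks:** Both cameras show the die upright, within about 1–2 mm of the pad's middle and in line with its long side (about 86°). The maul, round die and screwdriver look unmoved. The arm was clear and at rest.
- **Disagreements:** The two cameras put the pad's centre about 3 mm apart, so I aimed at their mean. Before set-down, one picture hinted that the die had slipped 2–3 mm in the grip, but the height at contact showed no slip.

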